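# Set the feed guide's clearance with a feeler

### The job

Set the clearance of the feed guide to the feeler: take the feeler from its stand, slide its blade upright down into the gap until the tip is on the gap's floor, let go, and push the sliding jaw gently up to it until both faces nip the blade lightly. Draw the blade straight up so that you feel it drag on the jaws, and put the feeler back in its stand, leaving the jaw exactly where the feeler set it. Never squeeze the blade hard, and leave the other things where they are.

Things in the scene. Friction and masses are not known exactly. Their poses are not given: they have to be found in the camera images.
- feeler_grip (a point): Centre of the feeler's black handle block, 34 (its x) x 12 (its y) x 34 (z) mm, on top of the blade. Axes: x across the blade's width, y through its thickness, z up along it. Starts upright in the stand, leaning a few degrees at most. Best pinched across the 34 mm width (along x): the blade then stays free to settle between the jaws; pinched along y when nipped, it shoves the jaw.
- feeler_tip (a point): Middle of the blade's lower end, 69 mm below the handle's centre. The last 5 mm of the blade are thinned to 2.4 mm and narrowed to 24 mm as a lead-in.
- feeler: The feeler, one rigid upright piece of about 80 g: the handle above, and a steel blade 30 (x) x 4 (y, its thickness) mm that reaches 52 mm below the handle. Origin: the tip; axes as for feeler_grip.
- stand: Fixed grey stand, 64 (x) x 52 (y) x 44 (z) mm, open slot in its top 36 (x) x 8 (y) mm in its centre, 38 mm deep. Origin: centre of the underside. The feeler stands in it with its x along the stand's x (either way round will do), handle wholly above the top.
- slot_floor (a point): Middle of the floor of the stand's slot, 6 mm over the bench, where the feeler's tip rests.
- cheek_foot (a point): On the fixed feed guide: foot of the fixed cheek's face, middle of its width, at the height of the gap's floor. Axes: x along the gap, y from the sliding jaw towards the cheek, z up. The gap lies at y from -gap to 0 (gap at the start 8 to 16 mm) and is open above and at both ends.
- guide: The fixed feed guide (origin 10 mm below cheek_foot, same axes): base plate 84 (x) mm wide, 10 mm thick, from y = -134 to +36 mm; on it the fixed steel cheek, face 60 mm wide, and the sliding jaw, face 50 mm wide, both 40 mm tall above the plate, which is the gap's floor.
- guide_jaw (a joint): How far the sliding jaw has been moved towards the cheek, in m, 0 to 0.014; it starts near 0. The packing behind its face plate differs and is not measured: gap = 0.013 - value, give or take 3 mm. A stiff slide that stays where left: about 6 N moves it, push beyond that squeezes the blade. The face plate (its front: jaw_face, not measured) is sprung, 20 N/mm. A light nip: 9 to 13 N of push in all.
- jaw_lug (a point): On the sliding jaw: middle of the outer (-y) face of its upright push lug, 32 mm over the bench. The lug is a plate 40 (x) x 10 (y) mm, its top 54 mm over the bench; its outer face is 72 mm behind the jaw's face. Push it along +y; behind it is only the 10 mm base plate. Axes as for cheek_foot.
- hex_key: Bystander: dark hex key lying flat, 77x34x4 mm, between the guide and the stand.
- tweezers: Bystander: steel tweezers lying flat, 126x13x10 mm.
- steel_weight: Bystander: square steel weight with a knob, 40x40x49 mm.
- vial_nest: Bystander: aluminium nest block with small vials, 52x90x48 mm.
Mind the look-alikes: they are no part of the job. What is shaped like the feeler but turquoise or yellow is not meant.

How it is judged:
On the way, in this order (a step that is already met when the one before it is completed fails the run):
1. the blade stands in the gap, its tip on the gap's floor (within 4 mm) and within 12 mm of the gap's middle, let go (z of feeler_tip in the frame of cheek_foot between -0.003 and 0.004 m and x of feeler_tip in the frame of cheek_foot between -0.012 and 0.012 m and y of feeler_tip in the frame of cheek_foot between -0.018 and 0.001 m and angle between feeler_grip's own z axis and vertical below 0.4 rad and contact force between the fingers and feeler below 0.1 N), for 0.2 s.
2. with the feeler so standing and not held, the jaw presses the blade with more than 2 N for 0.3 s (all of step 1 and contact force between guide_jaw and feeler above 2 N), for 0.3 s.
3. the blade is being drawn upwards in the fingers, more than 6 mm off the floor, still upright and dragging on the jaw (over 1 N) (z of feeler_tip in the frame of cheek_foot between 0.006 and 0.038 m and angle between feeler_grip's own z axis and vertical below 0.15 rad and contact force between each of guide_jaw, the fingers and feeler above 1 N), for 0.05 s.
At the end, for the whole second after the job is handed in: The jaw stands where the blade set it: gap 3.2 to 4.7 mm, at rest; the feeler is released and at rest in its stand, tip on the slot's floor (within 4 mm, 8 mm sideways), upright within 0.2 rad (y of jaw_face in the frame of cheek_foot between -0.0047 and -0.0032 m and horizontal distance between feeler_tip and slot_floor below 0.008 m and z of feeler_tip in the frame of slot_floor below 0.004 m and angle between feeler_grip's own z axis and vertical below 0.2 rad and contact force between the fingers and feeler below 0.1 N and linear speed of feeler below 0.02 m/s and velocity of joint guide_jaw below 0.002 m/s); the robot touches nothing.
It fails at once if the jaw presses the blade with more than 8 N (contact force between guide_jaw and feeler above 8 N).
It fails at once if a bystander (hex key, tweezers, weight, vial nest) is moved more than 20 mm (distance of any of hex_key, tweezers, steel_weight, vial_nest from where it was at the start of the episode above 0.02 m).
It also fails if it takes over 72 s, if anything falls off the work surface, if the arm or the gripper's body presses on something with over 40 N, if the wrist force passes 120 N, or if a joint passes its speed limit or range.

### The arm

A 6-joint arm with a two-finger parallel gripper is mounted at the origin on a cart in front of the work surface, level with it; the furniture and walls round the work are solid. World frame = base frame: x ahead of the robot, y to its left, z up, the work surface at z = 0. Lengths are in m, angles in rad, forces in N, time in s.
With the tool pointing down it reaches from about 0.25 to 0.725 m from the base axis. Payload 4 kg.
Tool frame: the origin (TCP) lies midway between the tips of the shut fingers; the grasp point (between the pads) lies 19 mm behind it (bot.grip_point_offset is the distance from the TCP to the grasp point, in m); z points along the fingers, y is the line along which they close (so a half turn about z gives the same grasp; the last joint's range is limited). The gripper opens to 85 mm and grips with 20 to 120 N. Pads are 22 mm wide; open, the fingers measure 114 mm over their backs; the gripper's body (76 mm by 85 mm) begins 54 mm behind the grasp point. The pads swing forward as they close: fully open they stand 13 mm farther back than shut.
Start: joints at [-1.137, 0.241, 0.005, 1.335, 0, 1.571], TCP at [0.21, -0.454, 0.231] pointing down, gripper open.
Joint ranges: [-2.72, 2.72], [-1.05, 1.87], [-1.09, 1.28], [-1.99, 2.15], [-1.42, 1.44], [-3.14, 3.14]. Speed limits (rad/s): [2.79, 2.79, 3.14, 3.14, 3.14, 3.14].

### API

Orientations are given as a unit quaternion [x, y, z, w].
In Python, from workcell import bot gives the robot as it stands.
- The arm moves only by the tool step_arm, never from a script. Its argument "targets" is text: rows parted by semicolons, each of 7 numbers parted by spaces: the opening, from -1 (shut) to 1 (fully open), so that 0 is half open, then the shift along the world's x, y, z normalised to -1 to 1, where 1 is 0.5 m, then the turn, a rotation vector about the world's x, y, z normalised to -1 to 1, where 1 is pi/4 rad. In form: gripper x y z wx wy wz; .... A call has 1 to 10 rows; each row is the pose to reach, as a shift and turn from the pose commanded when the call began; what a row does not reach only later rows make up. A row lasts 1/12 s, in which the tool goes at most 41.7 mm and 7.16 degrees, less where a joint would pass 70% of its speed; a pose out of reach is approached as far as the arm can. A call with a number of a shift or a turn outside -1 to 1 is refused whole. A call with a gripper value outside its range is refused whole. The fingers move at their own pace and stop on an object; the grip force is fixed at half the most. Time passes only in rows, so rows that repeat a pose let the fingers close. It gives the time, the measured TCP pose, the force, the opening and the grip force at its end, in the units of the state.
- bot.get_obs(): the state, without advancing time (a new reading comes with each control period).
- bot.camera(name): name is "side" or "top"; returns the picture (480x640x3 uint8, red, green, blue); there is no depth.
- bot.camera_info(name): a dict with "vertical_fov" (degrees; the focal length in pixels is half the picture's height over the tangent of half this angle, whatever the lens; pixels are square), "cx", "cy" (the principal point, pixels), "pose" (4x4, takes a point from camera to world coordinates). Camera axes: x right, y up, looking along -z (the intrinsics and any distortion apply to the point x, -y, -z); pixel columns grow to the right and rows downward; lengths in m; the calibration is good to about 2 mm. A picture is of the moment at which its call begins. camera_info takes no time and is no camera call.
- bot.job_done(): hands the job in; it is judged then, once.
The state is a dict: "clock": time; "joint_pos": joint angles; "joint_vel": joint speeds; "tau": joint torques, N m; "eef_pos": TCP position; "tool_rot": TCP orientation; "ft_force": force on the tool from outside, world axes, zero at the start; "ft_torque": the same for the moment, N m; "grip_width": finger opening in m; "grasp_force": force on a finger pad.
Only numpy, scipy, OpenCV 4.12 (cv2) and the standard library are available. Lean on these libraries where they do the work, as an engineer would, in place of code of your own. Each camera call takes 0.05 s, during which the arm holds its last target. There are 200 camera calls.

## Working session

There is one attempt and no reset: what is moved stays moved. The work goes in short steps, Python scripts to look and compute and a tool call to move; the robot and the scene stay as the last step left them, time stands still between calls to the robot, and variables do not carry over. Pictures are saved under pics/ and viewed, at most 10 in all, crops included, and the job is handed in when it is done.

Besides the shell and the picture viewer there is one more tool, called as a command line: name --argument value ..., lists and objects as JSON in quotes. step_arm: Moves the arm, as the interface text tells. Scaled input: -1 to 1 covers 0.5 m each way for a shift and pi/4 rad each way for a turn. Its arguments: {"type":"object","properties":{"targets":{"type":"string"}},"required":["targets"]}

```bash
mkdir -p pics
python3 - <<'E'
from workcell import bot
import cv2
for n in("top","side"):
    cv2.imwrite(f"pics/{n}0.png",bot.camera(n)[:,:,::-1]); print(bot.camera_info(n))
print(bot.get_obs(), bot.grip_point_offset)
E
```

```text
{'vertical_fov': 49.23399402990042, 'cx': 325.1073969068271, 'cy': 248.98188122414086, 'pose': array([[-0.01814899,  0.99443375, -0.10378887,  0.41048893],
       [-0.99970238, -0.01635596,  0.01810086, -0.03144435],
       [ 0.01630254,  0.1040865 ,  0.99443463,  1.41529956],
       [ 0.        ,  0.        ,  0.        ,  1.        ]])}
{'vertical_fov': 53.99663171598474, 'cx': 325.1529813012796, 'cy': 241.34803285772773, 'pose': array([[-0.91153134,  0.19269223, -0.36329096,  0.1818308 ],
       [-0.41081642, -0.46633033,  0.78343213,  0.75357045],
       [-0.01845231,  0.86336883,  0.50423584,  0.58179636],
       [ 0.        ,  0.        ,  0.        ,  1.        ]])}
{'clock': 0.1, 'joint_pos': array([-1.13701868e+00,  2.41354715e-01,  3.88520091e-03,  1.33520639e+00,
       -2.24259859e-05,  1.57078691e+00]), 'joint_vel': array([-0.00049005, -0.0004261 ,  0.00270905, -0.00019913,  0.00141233,
        0.00039986]), 'tau': array([-6.76268646e-04, -3.73138583e+01,  2.53010148e+01,  1.08737583e-02,
        2.69916463e-06,  2.45754717e-05]), 'eef_pos': array([ 0.20991106, -0.4531909 ,  0.23050347]), 'tool_rot': array([ 9.76570229e-01,  2.15196895e-01, -2.13181235e-04, -9.15358583e-04]), 'ft_force': array([0.39590452, 0.40679669, 0.257125  ]), 'ft_torque': array([ 0.01291099,  0.0165003 , -0.0340128 ]), 'grasp_force': 0.0, 'grip_width': 0.08562645832495525} 0.0187
```

View pics/top0.png

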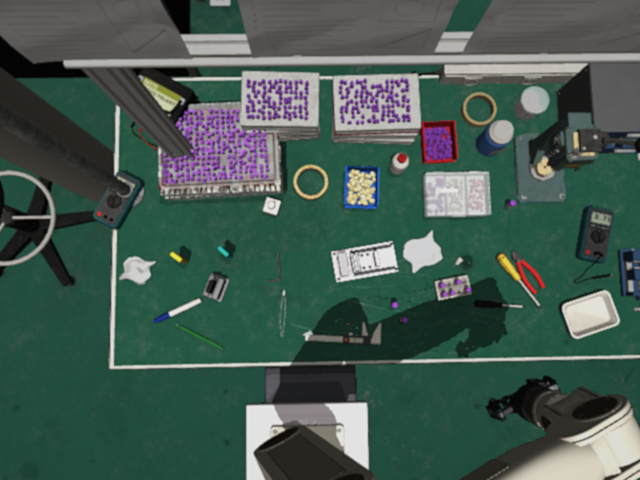

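View pics/side0.png

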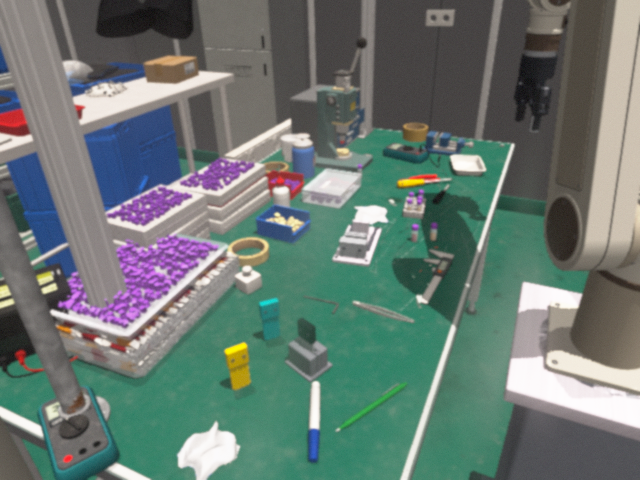

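The feeler with the black handle stands in the grey stand, at top (215,287) and side (307,345). The look-alikes are turquoise at top (223,251) and side (269,318), and yellow at top (177,257) and side (237,366). The black one in the grey stand fits. The guide is at top (365,262) and side (357,242). Next, an enlarged crop to confirm.

```bash
cat > h.py <<'E'
import cv2, numpy as np
from workcell import bot
def crop(im,u0,v0,w,h,s):
    c=cv2.resize(im[v0:v0+h,u0:u0+w],None,fx=s,fy=s,interpolation=cv2.INTER_CUBIC)
    for k in range(0,w,10):
        cv2.line(c,(k*s,0),(k*s,5),(0,0,255),1)
        if k%20==0: cv2.putText(c,str(u0+k),(k*s,14),0,.32,(0,255,255),1)
    for k in range(0,h,10):
        cv2.line(c,(0,k*s),(5,k*s),(0,0,255),1)
        if k%20==0: cv2.putText(c,str(v0+k),(6,k*s+4),0,.32,(0,255,255),1)
    return c
def K(n):
    i=bot.camera_info(n); f=240/np.tan(np.radians(i['vertical_fov']/2)); return i,f
def ray(n,u,v):
    i,f=K(n); P=i['pose']; return P[:3,3],P[:3,:3]@np.array([(u-i['cx'])/f,-(v-i['cy'])/f,-1])
def atz(n,u,v,z):
    o,d=ray(n,u,v); return o+d*(z-o[2])/d[2]
def proj(n,p):
    i,f=K(n); P=i['pose']; c=P[:3,:3].T@(np.asarray(p)-P[:3,3]); return np.array([i['cx']+f*c[0]/-c[2], i['cy']-f*c[1]/-c[2]])
E
python3 - <<'E'
from h import *
t=cv2.imread("pics/top0.png");s=cv2.imread("pics/side0.png")
a=np.hstack([crop(t,195,262,50,50,6),crop(t,325,235,80,50,6)])
b=np.hstack([crop(s,275,310,65,70,6),crop(s,325,210,65,70,6)])
w=max(a.shape[1],b.shape[1]);pad=lambda x:np.pad(x,((0,0),(0,w-x.shape[1]),(0,0)))
m=np.vstack([pad(a),pad(b)])[:,:800];print(m.shape)
m=cv2.resize(m,None,fx=min(1,600/m.shape[0]),fy=min(1,600/m.shape[0]))
cv2.imwrite("pics/m0.png",m)
E
```

```text
(720, 780, 3)
```

View pics/m0.png

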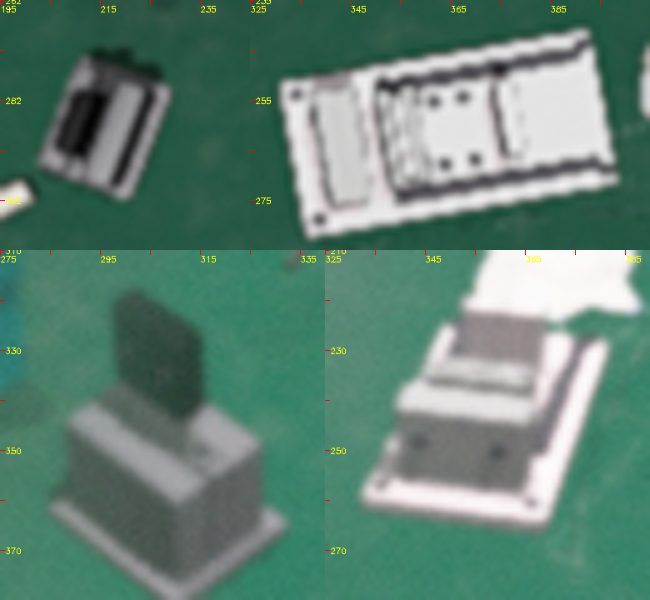

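The black-handled feeler is confirmed in the grey stand, with its width along the stand's long side. The cheek is at the left (+y) end of the guide and the jaw is to the right. Next I fit the poses.

```bash
cat > fit.py <<'E'
from h import *
from scipy.optimize import least_squares
def rt(p,yaw,q): c,s=np.cos(yaw),np.sin(yaw); return np.array([p[0]+c*q[0]-s*q[1],p[1]+s*q[0]+c*q[1],q[2]])
def run(name,obs,model,x0):
    f=lambda x:np.concatenate([proj(n,model(x,k))-uv for n,k,uv in obs])
    r=least_squares(f,x0,loss='soft_l1'); print(name,np.round(r.x,4),'res',np.round(r.fun,1).reshape(-1,2).tolist()); return r.x
S=lambda x,y:(275+x/5,310+(y-250)/5)
G=lambda x,y:(325+(x-325)/5,210+(y-250)/5)
T=lambda x,y:(195+x/5,262+y/5)
TG=lambda x,y:(325+(x-250)/5,235+y/5)
m=1e-3
if __name__=="__main__":
    # guide plate top corners (frame: cheek foot xy, yaw)
    og=[("top",(42,36,10),TG(283,80)),("top",(42,-134,10),TG(590,30)),("top",(-42,-134,10),TG(617,183)),("top",(-42,36,10),TG(308,237)),
    ("side",(42,36,10),G(362,495)),("side",(-42,36,10),G(548,520)),("side",(-42,-134,10),G(608,340))]
    g=run("guide",og,lambda x,k:rt(x[:2],x[2],np.array(k)*m),[.38,-.1,0.2])
    ob=[("top",(32,26,0),T(88,55)),("top",(32,-26,0),T(170,88)),("top",(-32,-26,0),T(125,200)),
    ("side",(32,26,0),S(50,513)),("side",(-32,26,0),S(180,600)),("side",(-32,-26,0),S(287,527))]
    st=run("stand",ob,lambda x,k:rt(x[:2],x[2],np.array(k)*m),[.35,.27,-.43])
    # handle: x,y,yaw,z centre
    oh=[("side",(17,6,17),S(115,292)),("side",(17,6,-17),S(117,368)),("side",(-17,6,-17),S(187,417)),("side",(-17,6,17),S(188,336)),("side",(-17,-6,17),S(203,328)),
    ("top",(-17,6,17),T(57,143)),("top",(17,6,17),T(80,88)),("top",(17,-6,17),T(107,98)),("top",(-17,-6,17),T(85,155))]
    run("handle",oh,lambda x,k:rt(x[:2],x[2],np.array(k)*m+[0,0,x[3]]),[st[0],st[1],st[2],.075])
    print("jaw/gap in guide frame:")
E
python3 fit.py
python3 - <<'E'
from h import *
t=cv2.imread("pics/top0.png");s=cv2.imread("pics/side0.png")
cv2.imwrite("pics/m1.png",np.vstack([crop(t,328,238,75,48,10)[:, :620],]))
a=crop(t,330,240,70,45,9); b=crop(s,333,218,45,35,9); c=crop(t,198,268,34,35,9)
z=np.zeros((405+315,750,3),np.uint8); z[:405,:630]=a; z[405:,:405]=b; z[405:,410:410+306]=c
z=cv2.resize(z,None,fx=.8333,fy=.8333); cv2.imwrite("pics/m1.png",z)
E
```

```text
guide [ 0.5125 -0.1148  0.1562] res [[-0.6, 1.1], [-0.2, 0.4], [0.2, 0.3], [-0.1, 0.5], [-0.2, -1.0], [-0.9, -1.3], [-0.3, -0.8]]
stand [ 0.4581  0.2358 -0.3568] res [[-0.7, 0.4], [1.1, 0.2], [1.7, 0.3], [-0.5, -0.3], [-0.6, 2.1], [0.3, -0.3]]
handle [ 0.4586  0.2319 -0.379   0.0729] res [[-0.6, -0.5], [0.0, 0.3], [-0.1, 0.5], [-1.0, 0.5], [1.5, -1.4], [0.4, 1.4], [0.9, -0.3], [-0.1, -0.6], [-0.7, 0.7]]
jaw/gap in guide frame:
```

View pics/m1.png

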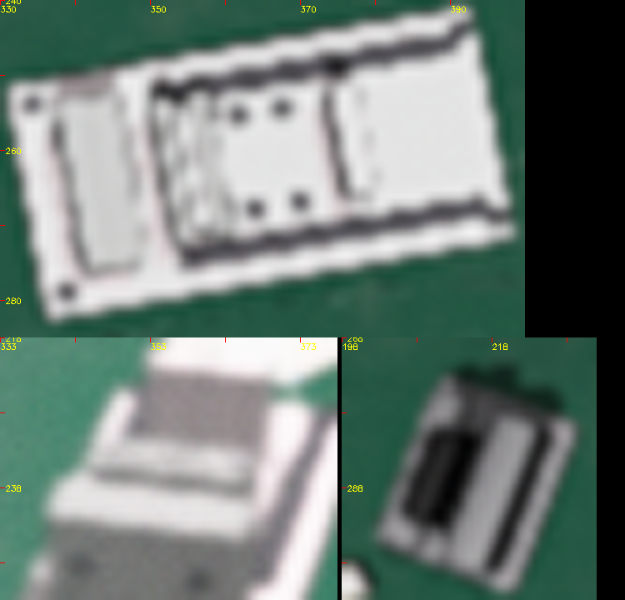

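The gap shows as a light strip between the cheek edge (u≈348) and the jaw face (u≈352), and the lug is at u≈377–380. I'll fit each camera separately to see the calibration bias.

```bash
cat >> fit.py <<'E'
    for n in("top","side"):
        run("guide "+n,[o for o in og if o[0]==n],lambda x,k:rt(x[:2],x[2],np.array(k)*m),g)
        if n=="side": run("stand "+n,[o for o in ob if o[0]==n],lambda x,k:rt(x[:2],x[2],np.array(k)*m),st)
        run("handle "+n,[o for o in oh if o[0]==n],lambda x,k:rt(x[:2],x[2],np.array(k)*m+[0,0,.075]),st)
    loc=lambda P:np.round(1e3*rt([0,0],-g[2],[P[0]-g[0],P[1]-g[1],0])[:2],1)
    D=lambda x,y:(330+x/7.5,240+y/7.5)
    for nm,p,z in [("cheek",(128,85),.05),("cheek",(148,265),.05),("jaw",(155,85),.05),("jaw",(178,260),.05),("lug",(362,90),.054),("lug",(378,195),.054)]:
        print(nm,loc(atz("top",*D(*p),z)))
    D2=lambda x,y:(333+x/7.5,218+(y-337)/7.5)
    for nm,p in [("cheekface top",(75,472)),("cheekface top",(255,492)),("jawface?",(95,478)),("jawback",(250,458))]: print(nm,loc(atz("side",*D2(*p),.05)))
    D3=lambda x,y:(198+(x-342)/7.5,268+(y-337)/7.5)
    for p in [(445,375),(577,425),(380,535),(508,592)]: print("stand corner z0/z44",np.round(atz("top",*D3(*p),0),4)[:2],np.round(atz("top",*D3(*p),.044),4)[:2])
E
python3 fit.py
```

```text
guide [ 0.5125 -0.1148  0.1562] res [[-0.6, 1.1], [-0.2, 0.4], [0.2, 0.3], [-0.1, 0.5], [-0.2, -1.0], [-0.9, -1.3], [-0.3, -0.8]]
stand [ 0.4581  0.2358 -0.3568] res [[-0.7, 0.4], [1.1, 0.2], [1.7, 0.3], [-0.5, -0.3], [-0.6, 2.1], [0.3, -0.3]]
handle [ 0.4586  0.2319 -0.379   0.0729] res [[-0.6, -0.5], [0.0, 0.3], [-0.1, 0.5], [-1.0, 0.5], [1.5, -1.4], [0.4, 1.4], [0.9, -0.3], [-0.1, -0.6], [-0.7, 0.7]]
jaw/gap in guide frame:
guide top [ 0.5144 -0.1153  0.1485] res [[-0.3, 0.3], [0.1, 0.0], [0.3, 0.0], [-0.1, -0.4]]
handle top [ 0.4592  0.2318 -0.3794] res [[0.3, 1.1], [0.8, -0.6], [-0.2, -0.9], [-0.9, 0.4]]
guide side [ 0.5097 -0.1108  0.1608] res [[0.2, 0.2], [-0.2, -0.1], [0.0, 0.0]]
stand side [ 0.458   0.235  -0.3483] res [[-0.3, -0.4], [-0.1, 1.7], [0.5, -0.7]]
handle side [ 0.4572  0.2339 -0.3854] res [[-0.4, -0.6], [0.2, 0.3], [0.0, 0.6], [-0.9, 0.5], [1.7, -1.4]]
cheek [33.1 -4.1]
cheek [-30.    0.2]
jaw [ 31.5 -13.4]
jaw [-30.1 -10.4]
lug [ 17. -84.]
lug [-20.  -82.8]
cheekface top [25.2  0.6]
cheekface top [-30.2  -0.1]
jawface? [18.5  2.8]
jawback [-24.7 -20.2]
stand corner z0/z44 [0.498  0.2495] [0.4953 0.2407]
stand corner z0/z44 [0.4792 0.2022] [0.4771 0.1949]
stand corner z0/z44 [0.4411 0.2724] [0.4402 0.263 ]
stand corner z0/z44 [0.42   0.2267] [0.4197 0.2187]
```

step_arm --targets "1 0.32 0.72 0 0 0 0.964;1 0.32 0.72 0 0 0 0.964;1 0.32 0.72 0 0 0 0.964;1 0.32 0.72 0 0 0 0.964;1 0.32 0.72 0 0 0 0.964;1 0.32 0.72 0 0 0 0.964;1 0.32 0.72 0 0 0 0.964;1 0.32 0.72 0 0 0 0.964;1 0.32 0.72 0 0 0 0.964;1 0.32 0.72 0 0 0 0.964"

```text
clock: 0.93
eef_pos: [0.3709, -0.09, 0.2312]
tool_rot: [0.827, 0.563, 0.001, -0.001]
ft_force: [-0.8, -1.1, -0.5]
grip_width: 0.0854
grasp_force: 0.0
```

step_arm --targets "1 0.175 0.645 0 0 0 0;1 0.175 0.645 0 0 0 0;1 0.175 0.645 0 0 0 0;1 0.175 0.645 0 0 0 0;1 0.175 0.645 0 0 0 0;1 0.175 0.645 0 0 0 0;1 0.175 0.645 0 0 0 0;1 0.175 0.645 0 0 0 0;1 0.175 0.645 -0.18 0 0 0;1 0.175 0.645 -0.18 0 0 0"

```text
clock: 1.77
eef_pos: [0.4607, 0.2329, 0.1492]
tool_rot: [0.827, 0.563, 0.004, 0.001]
ft_force: [-0.2, -0.6, -1.3]
grip_width: 0.0859
grasp_force: 0.0
```

Run:
```python
from h import *
t=bot.camera("top")[:,:,::-1].copy();s=bot.camera("side")[:,:,::-1].copy()
z=np.zeros((600,800,3),np.uint8); z[:,:400]=crop(s,262,250,80,120,5); z[:300,400:]=crop(t,190,255,80,60,5)
cv2.imwrite("pics/m2.png",z); o=bot.get_obs(); print(o['eef_pos'],o['tool_rot'],o['ft_force'],o['clock'])
```

```text
[0.45124199 0.22647515 0.14035941] [ 0.82738411  0.56156819 -0.00868693 -0.0011124 ] [-1.42051348 -0.36558026 -1.95258016] 1.8667
```

View pics/m2.png

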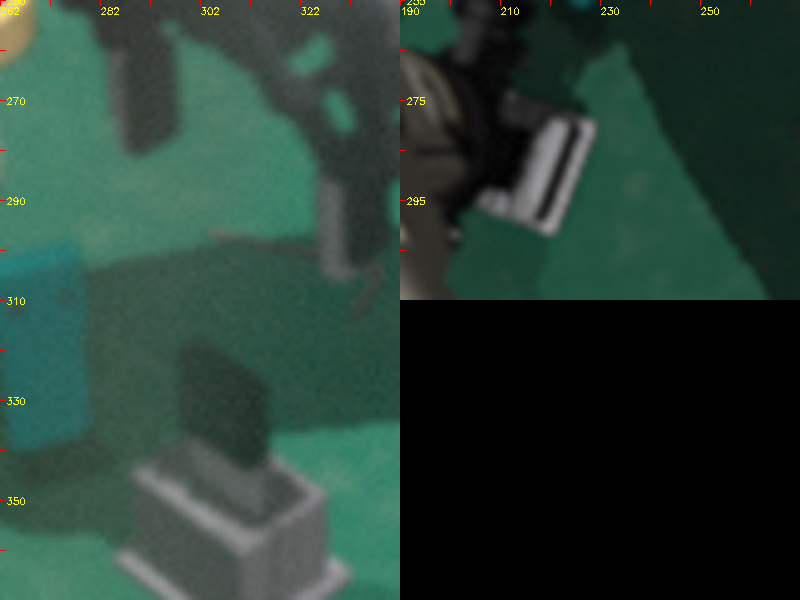

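The fingers straddle the handle, whose top edge runs side (298,318)–(315,327), but the arm was still settling. I'll hold, then compare.

step_arm --targets "1 0 0 -0.02 0 0 0;1 0 0 -0.04 0 0 0;1 0 0 -0.04 0 0 0;1 0 0 -0.04 0 0 0;1 0 0 -0.04 0 0 0;1 0 0 -0.04 0 0 0"

```text
clock: 2.37
eef_pos: [0.4588, 0.229, 0.1296]
tool_rot: [0.828, 0.561, 0.002, 0.0]
ft_force: [0.4, 1.0, 0.5]
grip_width: 0.0856
grasp_force: 0.0
```

Run:
```python
from h import *
s=bot.camera("side")[:,:,::-1].copy()
cv2.imwrite("pics/m3.png",crop(s,262,250,80,100,6)); o=bot.get_obs(); print(o['eef_pos'],o['tool_rot'],o['ft_force'],o['clock'])
p=o['eef_pos']; d=np.array([np.cos(-.378),np.sin(-.378),0])
for k in(-.0425,.0425): print(proj("side",p+k*d+[0,0,.013]))
for z in (.075,.092,.058): print(z,proj("side",[.4585,.2325,z]))
```

```text
[0.45856608 0.22892934 0.12931846] [8.28029821e-01 5.60682514e-01 1.30538416e-03 1.72380112e-04] [-0.25954575  1.24513807 -0.43009173] 2.4167
[325.78582843 305.60561905]
[289.08613608 282.59246862]
0.075 [307.41651904 328.40643399]
0.092 [307.01979968 320.24504961]
0.058 [307.80443806 336.38677596]
```

View pics/m3.png

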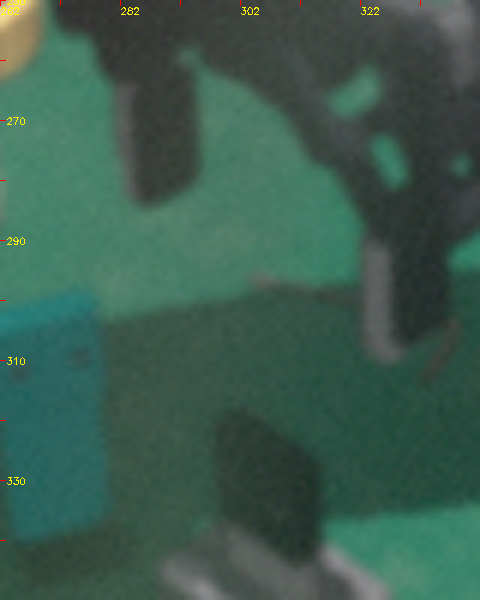

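The fingertip projections match the picture to about 1 px, at (326,306) and (289,283), so calibration holds. Descending over the handle.

step_arm --targets "1 0 0.0075 -0.02 0 0 0;1 0 0.0075 -0.05 0 0 0;1 0 0.0075 -0.08 0 0 0;1 0 0.0075 -0.11 0 0 0;1 0 0.0075 -0.13 0 0 0;1 0 0.0075 -0.141 0 0 0;1 0 0.0075 -0.141 0 0 0;1 0 0.0075 -0.141 0 0 0;1 0 0.0075 -0.141 0 0 0;1 0 0.0075 -0.141 0 0 0"

```text
clock: 3.25
eef_pos: [0.4584, 0.2329, 0.0584]
tool_rot: [0.828, 0.561, 0.001, 0.0]
ft_force: [1.3, 0.5, -0.4]
grip_width: 0.0855
grasp_force: 0.0
```

step_arm --targets "0.2 0 0 0 0 0 0;-0.1 0 0 0 0 0 0;-0.3 0 0 0 0 0 0;-0.5 0 0 0 0 0 0;-0.5 0 0 0 0 0 0;-0.5 0 0 0 0 0 0;-0.5 0 0 0 0 0 0;-0.5 0 0 0 0 0 0"

```text
clock: 3.92
eef_pos: [0.4579, 0.2326, 0.0578]
tool_rot: [0.828, 0.561, 0.0, 0.0]
ft_force: [-1.9, -0.8, 2.7]
grip_width: 0.0333
grasp_force: 59.3
```

step_arm --targets "-0.5 0 0 0.015 0 0 0;-0.5 0 0 0.03 0 0 0;-0.5 0 0 0.05 0 0 0;-0.5 0 0 0.08 0 0 0;-0.5 0 0 0.11 0 0 0;-0.5 0 0 0.15 0 0 0;-0.5 0 0 0.18 0 0 0;-0.5 0 0 0.18 0 0 0;-0.5 0 0 0.18 0 0 0;-0.5 0 0 0.18 0 0 0"

```text
clock: 4.75
eef_pos: [0.4572, 0.2323, 0.147]
tool_rot: [0.828, 0.561, -0.0, -0.0]
ft_force: [0.1, 0.1, -1.3]
grip_width: 0.0331
grasp_force: 59.6
```

Run:
```python
from h import *
s=bot.camera("side")[:,:,::-1].copy()
cv2.imwrite("pics/m4.png",crop(s,262,255,80,120,5)); o=bot.get_obs(); print(o['eef_pos'],o['tool_rot'],o['ft_force'],o['clock'])
p=o['eef_pos']
for q in (p+[0,0,.017],p-[0,0,.052]): print(proj("side",q))
d=np.array([np.cos(-.378),np.sin(-.378),0])
for q in (p-[0,0,.052]+.012*d,p-[0,0,.052]-.012*d): print(proj("side",q))
```

```text
[0.4568482  0.23210768 0.14646539] [ 8.27887934e-01  5.60892612e-01 -1.01385106e-03 -1.37492283e-04] [ 0.14798413  0.32706293 -1.55793035] 4.8
[306.33204969 283.91515673]
[307.99557269 319.16075591]
[303.00302276 315.78608726]
[313.08870716 322.60341377]
```

View pics/m4.png

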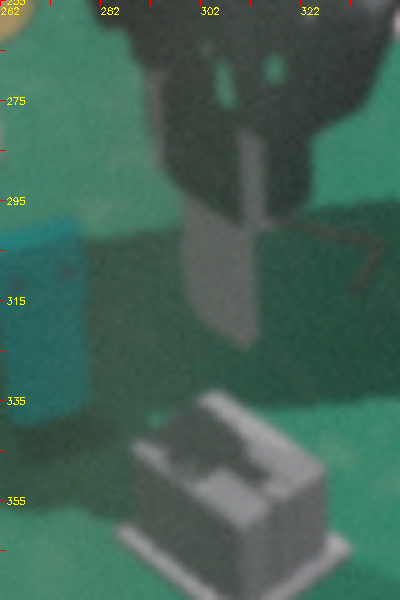

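Gripped: the blade's lower edge is at about (301,318)–(311,325), against a predicted (303,316)–(313,323) with no lean. I'll work out the lean from that.

Run:
```python
from h import *
from scipy.optimize import least_squares
p=bot.get_obs()['eef_pos']; a=-.378; d=np.array([np.cos(a),np.sin(a),0]); e=np.array([-np.sin(a),np.cos(a),0])
obs=[(-1,(311.3,325)),(1,(301.2,318.5))]
for half in(.012,.015):
  f=lambda x:np.concatenate([proj("side",p+(half*k+x[1])*d+x[0]*e-[0,0,.052+x[2]])-o for k,o in obs])
  f2=lambda x:np.append(f(x),[x[2]*300])
  r=least_squares(f2,[0,0,0]); print(r.x,f(r.x))
# slot rim centre at stand centre
for c in((.4588,.2365),(.458,.235),(.4595,.2377)): print(proj("side",[*c,.044]))
```

```text
[ 6.20320317e-03 -2.57468834e-03  3.52340841e-05] [ 0.01021454  0.20405239 -0.01051576 -0.21258896]
[ 0.00573174 -0.00191503  0.00057413] [ 1.25046136  1.01789945 -1.28375287 -1.11565423]
[306.88897586 344.31817887]
[307.72462487 343.87078769]
[306.18642563 344.6669078 ]
```

step_arm --targets "-0.5 0 -0.02 0.02 -0.065 0.026 0;-0.5 0.01 -0.06 0.03 -0.065 0.026 0;-0.5 0.02 -0.12 0.03 -0.065 0.026 0;-0.5 0.03 -0.18 0.03 -0.065 0.026 0;-0.5 0.03 -0.24 0.03 -0.065 0.026 0"

```text
clock: 5.22
eef_pos: [0.4726, 0.1115, 0.1612]
tool_rot: [0.827, 0.561, -0.024, 0.015]
ft_force: [0.8, 0.2, -0.4]
grip_width: 0.0327
grasp_force: 59.6
```

step_arm --targets "-0.5 0.02 -0.06 0 0 0 0.1;-0.5 0.03 -0.12 0 0 0 0.22;-0.5 0.04 -0.19 0 0 0 0.35;-0.5 0.06 -0.26 0 0 0 0.48;-0.5 0.07 -0.33 0 0 0 0.6;-0.5 0.08 -0.39 0 0 0 0.676;-0.5 0.08 -0.43 0 0 0 0.676;-0.5 0.08 -0.45 0 0 0 0.676;-0.5 0.08 -0.458 0 0 0 0.676;-0.5 0.08 -0.458 0 0 0 0.676"

```text
clock: 6.05
eef_pos: [0.512, -0.1166, 0.1616]
tool_rot: [0.652, 0.758, -0.018, 0.02]
ft_force: [0.3, 1.1, -1.4]
grip_width: 0.033
grasp_force: 59.7
```

step_arm --targets "-0.5 0 0 0 0 0 0;-0.5 0 0 0 0 0 0;-0.5 0 0 0 0 0 0;-0.5 0 0 0 0 0 0;-0.5 0 0 0 0 0 0;-0.5 0 0 0 0 0 0;-0.5 0 0 0 0 0 0;-0.5 0 0 0 0 0 0"

```text
clock: 6.72
eef_pos: [0.5127, -0.1164, 0.1625]
tool_rot: [0.651, 0.758, -0.018, 0.021]
ft_force: [0.2, 0.3, -0.8]
grip_width: 0.0329
grasp_force: 59.7
```

Run:
```python
from h import *
from scipy.spatial.transform import Rotation as R
s=bot.camera("side")[:,:,::-1].copy();t=bot.camera("top")[:,:,::-1].copy()
z=np.zeros((600,800,3),np.uint8); z[:,:480]=crop(s,318,170,80,100,6); z[:300,480:]=crop(t,330,230,64,60,5)
cv2.imwrite("pics/m5.png",z); o=bot.get_obs(); print(o['eef_pos'],o['ft_force'],o['clock']); print(R.from_quat(o['tool_rot']).as_matrix().round(3))
p=o['eef_pos']
a=.153; d=np.array([np.cos(a),np.sin(a),0]); e=np.array([-np.sin(a),np.cos(a),0])
for k in(1,-1): print(proj("side",p-[0,0,.052]+.012*k*d),proj("side",p+[0,0,.019+.017]+.017*k*d))
```

```text
[ 0.51267691 -0.11650098  0.16251099] [ 0.44137624  0.11274301 -0.86793959] 6.8167
[[-0.15   0.989  0.008]
 [ 0.987  0.151 -0.054]
 [-0.055  0.    -0.998]]
[349.10366933 212.41078833] [347.10184912 175.05996245]
[359.74470828 213.55212343] [362.85338928 176.4441118 ]
```

View pics/m5.png

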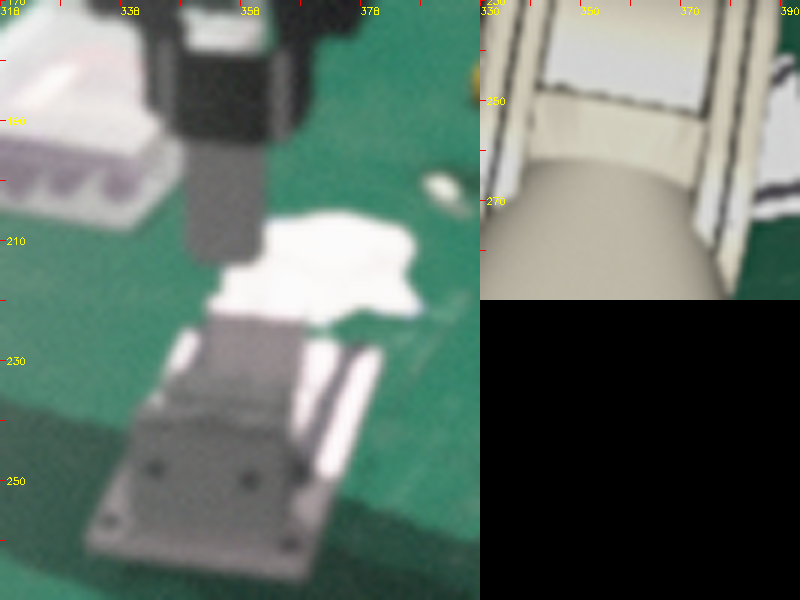

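The blade hangs upright over the guide, with its lower edge at (349,214)–(360,214). I'll shift towards the gap's middle and hover just above the jaw tops to check.

step_arm --targets "-0.5 0.001 -0.007 -0.02 0 0 0;-0.5 0.001 -0.007 -0.05 0 0 0;-0.5 0.001 -0.007 -0.08 0 0 0;-0.5 0.001 -0.007 -0.1 0 0 0;-0.5 0.001 -0.007 -0.11 0 0 0;-0.5 0.001 -0.007 -0.11 0 0 0;-0.5 0.001 -0.007 -0.11 0 0 0;-0.5 0.001 -0.007 -0.11 0 0 0;-0.5 0.001 -0.007 -0.11 0 0 0;-0.5 0.001 -0.007 -0.11 0 0 0"

```text
clock: 7.65
eef_pos: [0.5138, -0.1201, 0.1083]
tool_rot: [0.651, 0.758, -0.018, 0.022]
ft_force: [-0.3, -0.2, -0.7]
grip_width: 0.0329
grasp_force: 59.7
```

Run:
```python
from h import *
ims=[bot.camera("side").astype(float) for _ in range(4)]
s=np.mean(ims,0)[:,:,::-1]; s=np.clip((s-20)*1.7,0,255).astype(np.uint8)
cv2.imwrite("pics/m6.png",crop(s,328,205,56,50,12)); o=bot.get_obs(); print(o['eef_pos'],o['ft_force'],o['clock'])
p=o['eef_pos']
for g,a in(((.5125,-.1148),.156),((.5097,-.1108),.161),((.5144,-.1153),.1485)):
  d=np.array([np.cos(a),np.sin(a),0]); e=np.array([-np.sin(a),np.cos(a),0]); c=np.array([*g,.05])
  print("cheek top edge",[proj("side",c+k*d).round(1) for k in(.03,-.03)],"jaw -10",[proj("side",c+k*d-.010*e).round(1) for k in(.025,-.025)],"tip0",[proj("side",p-[0,0,.052]+k*d).round(1) for k in(.012,-.012)])
```

```text
[ 0.5133337  -0.12002546  0.10781872] [ 0.61483825 -0.5509604  -0.67717623] 7.85
cheek top edge [array([341. , 235.6]), array([366.9, 238.7])] jaw -10 [array([344.2, 233.8]), array([365.6, 236.3])] tip0 [array([349.2, 233.2]), array([359.6, 234.4])]
cheek top edge [array([341.5, 236.7]), array([367.5, 239.7])] jaw -10 [array([344.6, 234.8]), array([366.1, 237.3])] tip0 [array([349.2, 233.2]), array([359.6, 234.4])]
cheek top edge [array([340.3, 235.3]), array([366.2, 238.5])] jaw -10 [array([343.5, 233.5]), array([364.9, 236.1])] tip0 [array([349.2, 233.2]), array([359.6, 234.4])]
```

View pics/m6.png

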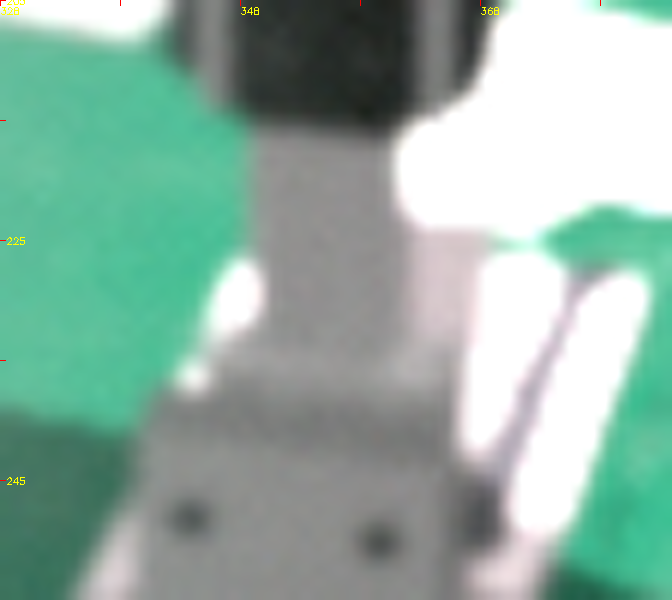

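The blade's end is at v≈234. The cheek's top far edge is at v≈236.7, so the tip is some 3 mm in from the cheek face. I'll shift 2 mm more towards the jaw and feel downwards.

step_arm --targets "-0.5 0.0006 -0.004 0 0 0 0;-0.5 0.0006 -0.004 0 0 0 0;-0.5 0.0006 -0.004 -0.006 0 0 0;-0.5 0.0006 -0.004 -0.01 0 0 0;-0.5 0.0006 -0.004 -0.014 0 0 0;-0.5 0.0006 -0.004 -0.018 0 0 0;-0.5 0.0006 -0.004 -0.022 0 0 0;-0.5 0.0006 -0.004 -0.022 0 0 0;-0.5 0.0006 -0.004 -0.022 0 0 0"

```text
clock: 8.6
eef_pos: [0.5133, -0.1219, 0.0963]
tool_rot: [0.651, 0.758, -0.018, 0.021]
ft_force: [-0.8, 0.4, -1.4]
grip_width: 0.0328
grasp_force: 59.7
```

step_arm --targets "-0.5 0 0 -0.006 0 0 0;-0.5 0 0 -0.012 0 0 0;-0.5 0 0 -0.018 0 0 0;-0.5 0 0 -0.024 0 0 0;-0.5 0 0 -0.03 0 0 0;-0.5 0 0 -0.03 0 0 0;-0.5 0 0 -0.03 0 0 0"

```text
clock: 9.18
eef_pos: [0.5132, -0.1219, 0.0812]
tool_rot: [0.651, 0.758, -0.018, 0.021]
ft_force: [-0.3, -0.4, -0.8]
grip_width: 0.0331
grasp_force: 59.7
```

step_arm --targets "-0.5 0 0 -0.006 0 0 0;-0.5 0 0 -0.012 0 0 0;-0.5 0 0 -0.018 0 0 0;-0.5 0 0 -0.024 0 0 0;-0.5 0 0 -0.03 0 0 0;-0.5 0 0 -0.03 0 0 0;-0.5 0 0 -0.03 0 0 0"

```text
clock: 9.77
eef_pos: [0.5132, -0.1219, 0.0661]
tool_rot: [0.651, 0.758, -0.018, 0.021]
ft_force: [-0.2, 0.6, -0.7]
grip_width: 0.033
grasp_force: 59.7
```

step_arm --targets "-0.5 0 0 -0.002 0 0 0;-0.5 0 0 -0.004 0 0 0;-0.5 0 0 -0.004 0 0 0;-0.5 0 0 -0.004 0 0 0"

```text
clock: 10.1
eef_pos: [0.5135, -0.122, 0.0645]
tool_rot: [0.651, 0.758, -0.018, 0.021]
ft_force: [-0.1, 1.1, -0.8]
grip_width: 0.0328
grasp_force: 59.7
```

step_arm --targets "-0.5 0 0 -0.001 0 0 0;-0.5 0 0 -0.002 0 0 0;-0.5 0 0 -0.002 0 0 0;-0.5 0 0 -0.002 0 0 0"

```text
clock: 10.43
eef_pos: [0.5134, -0.122, 0.0634]
tool_rot: [0.651, 0.758, -0.018, 0.021]
ft_force: [0.3, -0.2, -1.6]
grip_width: 0.0328
grasp_force: 59.7
```

step_arm --targets "-0.5 0 0 -0.001 0 0 0;-0.5 0 0 -0.002 0 0 0;-0.5 0 0 -0.002 0 0 0;-0.5 0 0 -0.002 0 0 0"

```text
clock: 10.77
eef_pos: [0.5134, -0.122, 0.0624]
tool_rot: [0.651, 0.758, -0.018, 0.021]
ft_force: [0.4, -0.1, -0.8]
grip_width: 0.033
grasp_force: 59.7
```

step_arm --targets "-0.5 0 0 -0.001 0 0 0;-0.5 0 0 -0.002 0 0 0;-0.5 0 0 -0.002 0 0 0;-0.5 0 0 -0.002 0 0 0"

```text
clock: 11.1
eef_pos: [0.5136, -0.122, 0.0621]
tool_rot: [0.652, 0.758, -0.018, 0.021]
ft_force: [-2.2, 0.9, 4.5]
grip_width: 0.0333
grasp_force: 60.5
```

Floor felt at TCP z=0.062 (4.5 N). Releasing.

step_arm --targets "-0.3 0 0 0.0005 0 0 0;0 0 0 0.0005 0 0 0;0.5 0 0 0.0005 0 0 0;1 0 0 0.0005 0 0 0;1 0 0 0.0005 0 0 0;1 0 0 0.0005 0 0 0;1 0 0 0.0005 0 0 0;1 0 0 0.0005 0 0 0"

```text
clock: 11.77
eef_pos: [0.5134, -0.122, 0.0616]
tool_rot: [0.652, 0.758, -0.018, 0.021]
ft_force: [0.7, -0.2, -0.2]
grip_width: 0.0855
grasp_force: 0.0
```

step_arm --targets "1 0 0 0.02 0 0 0;1 0 0 0.05 0 0 0;1 0 0 0.09 0 0 0;1 0 0 0.13 0 0 0;0 0 0 0.16 0 0 0;-1 0.005 -0.04 0.16 0 0 0;-1 0.01 -0.08 0.16 0 0 0;-1 0.02 -0.13 0.16 0 0 0;-1 0.03 -0.18 0.16 0 0 0;-1 0.03 -0.2 0.16 0 0 0"

```text
clock: 12.6
eef_pos: [0.5294, -0.2249, 0.1428]
tool_rot: [0.652, 0.757, -0.018, 0.022]
ft_force: [-0.6, 0.8, 0.4]
grip_width: 0.0122
grasp_force: 0.0
```

step_arm --targets "-1 0.002 -0.008 0 0.069 0.011 0;-1 0.002 -0.008 -0.04 0.069 0.011 0;-1 0.002 -0.008 -0.08 0.069 0.011 0;-1 0.002 -0.008 -0.12 0.069 0.011 0;-1 0.002 -0.008 -0.16 0.069 0.011 0;-1 0.002 -0.008 -0.2 0.069 0.011 0;-1 0.002 -0.008 -0.22 0.069 0.011 0;-1 0.002 -0.008 -0.226 0.069 0.011 0;-1 0.002 -0.008 -0.226 0.069 0.011 0;-1 0.002 -0.008 -0.226 0.069 0.011 0"

```text
clock: 13.43
eef_pos: [0.5302, -0.2262, 0.0298]
tool_rot: [0.652, 0.758, 0.0, 0.001]
ft_force: [-0.6, 1.0, -0.0]
grip_width: 0.0004
grasp_force: 0.0
```

Run:
```python
from h import *
ims=[bot.camera("side").astype(float) for _ in range(4)]
s=np.mean(ims,0)[:,:,::-1]; s=np.clip((s-20)*1.6,0,255).astype(np.uint8)
t=bot.camera("top")[:,:,::-1]
z=np.zeros((600,800,3),np.uint8); z[:,:400]=crop(s,325,185,50,75,8); z[:480,400:]=crop(t,330,230,80,60,5)[:480] if 0 else np.pad(crop(t,330,230,80,60,5),((0,180),(0,0),(0,0)))
cv2.imwrite("pics/m7.png",z); o=bot.get_obs(); print(o['eef_pos'],o['tool_rot'],o['ft_force'],o['clock'])
```

```text
[ 0.53018401 -0.22628262  0.0298429 ] [6.51735998e-01 7.58445408e-01 1.21489909e-04 8.59051749e-04] [0.57846608 0.03603807 0.43166024] 13.6833
```

View pics/m7.png

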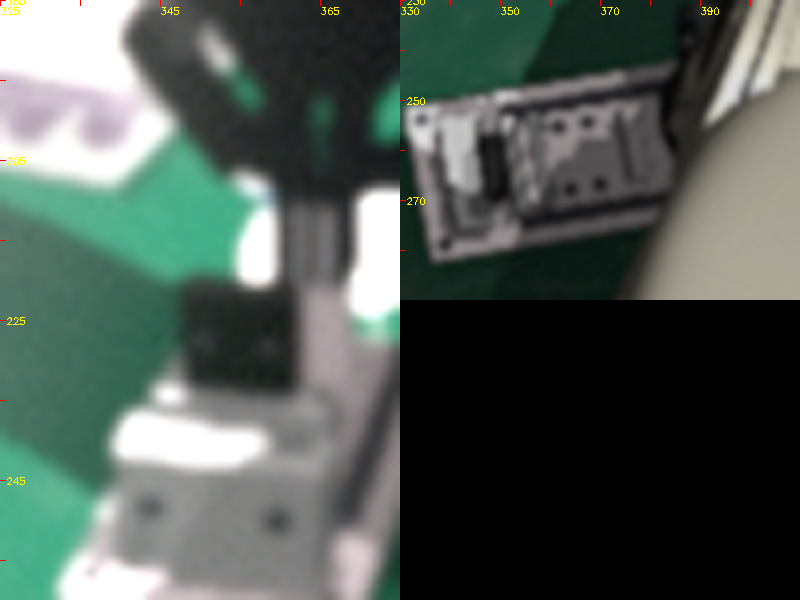

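The feeler stands upright in the gap, its handle at side (348–361, 219–233). The closed fingers are behind the lug. Approaching the lug.

step_arm --targets "-1 -0.001 0.006 0 0 0 0;-1 -0.002 0.012 0 0 0 0;-1 -0.003 0.018 0 0 0 0;-1 -0.003 0.02 0 0 0 0;-1 -0.003 0.02 0 0 0 0"

```text
clock: 14.1
eef_pos: [0.5279, -0.2155, 0.0287]
tool_rot: [0.651, 0.759, -0.0, -0.0]
ft_force: [0.0, 0.1, -0.6]
grip_width: 0.0
grasp_force: 0.0
```

step_arm --targets "-1 -0.0003 0.002 0 0 0 0;-1 -0.0006 0.004 0 0 0 0;-1 -0.0006 0.004 0 0 0 0;-1 -0.0006 0.004 0 0 0 0"

```text
clock: 14.43
eef_pos: [0.5276, -0.214, 0.0287]
tool_rot: [0.652, 0.758, -0.0, -0.0]
ft_force: [-0.0, -0.5, -0.3]
grip_width: -0.0
grasp_force: 0.0
```

step_arm --targets "-1 -0.0003 0.002 0 0 0 0;-1 -0.0006 0.004 0 0 0 0;-1 -0.0006 0.004 0 0 0 0;-1 -0.0006 0.004 0 0 0 0"

```text
clock: 14.77
eef_pos: [0.5273, -0.2119, 0.0287]
tool_rot: [0.652, 0.758, -0.0, -0.0]
ft_force: [-0.2, 0.5, 0.3]
grip_width: -0.0003
grasp_force: 0.0
```

step_arm --targets "-1 -0.0003 0.002 0 0 0 0;-1 -0.0006 0.004 0 0 0 0;-1 -0.0006 0.004 0 0 0 0;-1 -0.0006 0.004 0 0 0 0"

```text
clock: 15.1
eef_pos: [0.527, -0.2099, 0.0287]
tool_rot: [0.652, 0.758, -0.0, -0.0]
ft_force: [0.4, 0.8, -0.5]
grip_width: 0.0004
grasp_force: 0.0
```

step_arm --targets "-1 -0.0003 0.002 0 0 0 0;-1 -0.0006 0.004 0 0 0 0;-1 -0.0006 0.004 0 0 0 0;-1 -0.0006 0.004 0 0 0 0"

```text
clock: 15.43
eef_pos: [0.5267, -0.2079, 0.0287]
tool_rot: [0.652, 0.758, -0.0, -0.0]
ft_force: [-0.2, 0.2, -0.4]
grip_width: 0.0002
grasp_force: 0.0
```

step_arm --targets "-1 -0.0003 0.002 0 0 0 0;-1 -0.0006 0.004 0 0 0 0;-1 -0.0006 0.004 0 0 0 0;-1 -0.0006 0.004 0 0 0 0"

```text
clock: 15.77
eef_pos: [0.5266, -0.2066, 0.0288]
tool_rot: [0.652, 0.758, -0.001, 0.0]
ft_force: [0.4, -2.9, -0.9]
grip_width: 0.0001
grasp_force: 1.4
```

Lug contact. Pushing in small steps now.

step_arm --targets "-1 -0.0003 0.002 0 0 0 0;-1 -0.0003 0.002 0 0 0 0;-1 -0.0003 0.002 0 0 0 0"

```text
clock: 16.02
eef_pos: [0.5265, -0.2063, 0.0288]
tool_rot: [0.652, 0.758, -0.001, 0.001]
ft_force: [1.0, -4.5, -1.3]
grip_width: 0.0002
grasp_force: 2.5
```

step_arm --targets "-1 -0.00015 0.001 0 0 0 0;-1 -0.00015 0.001 0 0 0 0;-1 -0.00015 0.001 0 0 0 0"

```text
clock: 16.27
eef_pos: [0.5265, -0.2061, 0.0288]
tool_rot: [0.652, 0.758, -0.001, 0.001]
ft_force: [0.6, -5.8, -2.0]
grip_width: 0.0002
grasp_force: 2.8
```

step_arm --targets "-1 -0.00015 0.001 0 0 0 0;-1 -0.00015 0.001 0 0 0 0;-1 -0.00015 0.001 0 0 0 0"

```text
clock: 16.52
eef_pos: [0.5264, -0.2056, 0.0288]
tool_rot: [0.652, 0.758, -0.001, 0.001]
ft_force: [0.4, -5.9, -2.1]
grip_width: 0.0003
grasp_force: 2.9
```

step_arm --targets "-1 -0.00015 0.001 0 0 0 0;-1 -0.0003 0.002 0 0 0 0;-1 -0.0003 0.002 0 0 0 0;-1 -0.0003 0.002 0 0 0 0"

```text
clock: 16.85
eef_pos: [0.5263, -0.2046, 0.0288]
tool_rot: [0.652, 0.758, -0.001, 0.001]
ft_force: [0.9, -5.4, -1.5]
grip_width: 0.0001
grasp_force: 2.9
```

step_arm --targets "-1 -0.00015 0.001 0 0 0 0;-1 -0.00015 0.001 0 0 0 0;-1 -0.00015 0.001 0 0 0 0"

```text
clock: 17.1
eef_pos: [0.5262, -0.2041, 0.0288]
tool_rot: [0.652, 0.758, -0.001, 0.001]
ft_force: [-0.1, -5.7, -2.6]
grip_width: -0.0002
grasp_force: 2.9
```

step_arm --targets "-1 -0.00015 0.001 0 0 0 0;-1 -0.00015 0.001 0 0 0 0;-1 -0.00015 0.001 0 0 0 0"

```text
clock: 17.35
eef_pos: [0.5261, -0.2037, 0.0288]
tool_rot: [0.652, 0.758, -0.001, 0.001]
ft_force: [1.5, -6.8, -3.1]
grip_width: 0.0002
grasp_force: 2.9
```

step_arm --targets "-1 -0.00015 0.001 0 0 0 0;-1 -0.00015 0.001 0 0 0 0;-1 -0.00015 0.001 0 0 0 0"

```text
clock: 17.6
eef_pos: [0.526, -0.2031, 0.0288]
tool_rot: [0.652, 0.758, -0.001, 0.001]
ft_force: [0.6, -5.6, -1.6]
grip_width: -0.0005
grasp_force: 2.9
```

step_arm --targets "-1 -0.00015 0.001 0 0 0 0;-1 -0.00015 0.001 0 0 0 0;-1 -0.00015 0.001 0 0 0 0"

```text
clock: 17.85
eef_pos: [0.526, -0.2026, 0.0288]
tool_rot: [0.652, 0.758, -0.001, 0.001]
ft_force: [0.2, -5.8, -2.0]
grip_width: 0.0004
grasp_force: 2.9
```

step_arm --targets "-1 -0.00015 0.001 0 0 0 0;-1 -0.00015 0.001 0 0 0 0;-1 -0.00015 0.001 0 0 0 0"

```text
clock: 18.1
eef_pos: [0.5259, -0.2022, 0.0288]
tool_rot: [0.652, 0.758, -0.001, 0.001]
ft_force: [0.8, -5.4, -3.0]
grip_width: -0.0003
grasp_force: 2.9
```

step_arm --targets "-1 -0.00015 0.001 0 0 0 0;-1 -0.00015 0.001 0 0 0 0;-1 -0.00015 0.001 0 0 0 0"

```text
clock: 18.35
eef_pos: [0.5258, -0.2018, 0.0288]
tool_rot: [0.652, 0.758, -0.001, 0.001]
ft_force: [0.8, -6.0, -2.6]
grip_width: -0.0001
grasp_force: 3.1
```

step_arm --targets "-1 -0.0001 0.0008 0 0 0 0;-1 -0.0001 0.0008 0 0 0 0;-1 -0.0001 0.0008 0 0 0 0"

```text
clock: 18.6
eef_pos: [0.5258, -0.2014, 0.0288]
tool_rot: [0.652, 0.758, -0.001, 0.001]
ft_force: [1.4, -6.1, -2.5]
grip_width: 0.0002
grasp_force: 3.2
```

step_arm --targets "-1 -0.0001 0.0008 0 0 0 0;-1 -0.0001 0.0008 0 0 0 0;-1 -0.0001 0.0008 0 0 0 0"

```text
clock: 18.85
eef_pos: [0.5257, -0.201, 0.0288]
tool_rot: [0.652, 0.758, -0.001, 0.001]
ft_force: [0.3, -6.1, -2.6]
grip_width: -0.0001
grasp_force: 3.2
```

step_arm --targets "-1 -0.0001 0.0008 0 0 0 0;-1 -0.0001 0.0008 0 0 0 0;-1 -0.0001 0.0008 0 0 0 0"

```text
clock: 19.1
eef_pos: [0.5257, -0.2006, 0.0288]
tool_rot: [0.652, 0.758, -0.001, 0.001]
ft_force: [0.2, -6.4, -2.6]
grip_width: 0.0001
grasp_force: 3.2
```

step_arm --targets "-1 -0.0001 0.0008 0 0 0 0;-1 -0.0001 0.0008 0 0 0 0;-1 -0.0001 0.0008 0 0 0 0"

```text
clock: 19.35
eef_pos: [0.5256, -0.2003, 0.0288]
tool_rot: [0.652, 0.758, -0.001, 0.001]
ft_force: [0.5, -6.9, -2.5]
grip_width: -0.0003
grasp_force: 3.2
```

step_arm --targets "-1 -0.0001 0.0008 0 0 0 0;-1 -0.0001 0.0008 0 0 0 0;-1 -0.0001 0.0008 0 0 0 0"

```text
clock: 19.6
eef_pos: [0.5255, -0.1998, 0.0288]
tool_rot: [0.652, 0.758, -0.001, 0.001]
ft_force: [0.2, -5.9, -2.3]
grip_width: -0.0003
grasp_force: 3.2
```

step_arm --targets "-1 -0.0001 0.0008 0 0 0 0;-1 -0.0001 0.0008 0 0 0 0;-1 -0.0001 0.0008 0 0 0 0"

```text
clock: 19.85
eef_pos: [0.5255, -0.1994, 0.0288]
tool_rot: [0.652, 0.758, -0.001, 0.001]
ft_force: [0.9, -6.3, -1.6]
grip_width: 0.0003
grasp_force: 3.2
```

step_arm --targets "-1 -0.0001 0.0008 0 0 0 0;-1 -0.0001 0.0008 0 0 0 0;-1 -0.0001 0.0008 0 0 0 0"

```text
clock: 20.1
eef_pos: [0.5254, -0.1991, 0.0288]
tool_rot: [0.652, 0.758, -0.001, 0.001]
ft_force: [-0.5, -6.1, -2.2]
grip_width: -0.0001
grasp_force: 3.3
```

step_arm --targets "-1 -0.0001 0.0008 0 0 0 0;-1 -0.0001 0.0008 0 0 0 0;-1 -0.0001 0.0008 0 0 0 0"

```text
clock: 20.35
eef_pos: [0.5254, -0.1991, 0.0288]
tool_rot: [0.652, 0.758, -0.002, 0.002]
ft_force: [0.7, -8.1, -2.8]
grip_width: -0.0003
grasp_force: 3.7
```

step_arm --targets "-1 -0.0001 0.0008 0 0 0 0;-1 -0.0001 0.0008 0 0 0 0;-1 -0.0001 0.0008 0 0 0 0"

```text
clock: 20.6
eef_pos: [0.5254, -0.1991, 0.0288]
tool_rot: [0.652, 0.758, -0.002, 0.002]
ft_force: [0.6, -8.1, -2.3]
grip_width: 0.0002
grasp_force: 4.2
```

Nipped: the TCP has stopped and the push is rising by about 1 N per step. Two more steps.

step_arm --targets "-1 -0.0001 0.0008 0 0 0 0;-1 -0.0001 0.0008 0 0 0 0;-1 -0.0001 0.0008 0 0 0 0;-1 -0.0001 0.0008 0 0 0 0"

```text
clock: 20.93
eef_pos: [0.5254, -0.199, 0.0289]
tool_rot: [0.653, 0.758, -0.002, 0.002]
ft_force: [-0.4, -10.0, -3.0]
grip_width: -0.0001
grasp_force: 4.6
```

step_arm --targets "-1 -0.0001 0.0008 0 0 0 0;-1 -0.0001 0.0008 0 0 0 0;-1 -0.0001 0.0008 0 0 0 0;-1 -0.0001 0.0008 0 0 0 0"

```text
clock: 21.27
eef_pos: [0.5253, -0.199, 0.0289]
tool_rot: [0.653, 0.758, -0.002, 0.002]
ft_force: [0.2, -10.4, -3.0]
grip_width: 0.0001
grasp_force: 5.0
```

Run:
```python
from h import *
F=[]
for _ in range(10):
    bot.camera("side"); o=bot.get_obs(); F.append([*o['ft_force'],o['grasp_force'],*o['eef_pos']])
print(np.mean(F,0).round(4),np.std(F,0).round(2),o['clock'])
```

```text
[  0.4416 -10.0845  -2.9704   5.043    0.5254  -0.199    0.0289] [0.54 0.4  0.62 0.   0.   0.   0.  ] 21.7667
```

step_arm --targets "-1 -0.0001 0.0006 0 0 0 0;-1 -0.0001 0.0006 0 0 0 0;-1 -0.0001 0.0006 0 0 0 0;-1 -0.0001 0.0006 0 0 0 0;-1 -0.0001 0.0006 0 0 0 0;-1 -0.0001 0.0006 0 0 0 0"

```text
clock: 22.27
eef_pos: [0.5253, -0.199, 0.0289]
tool_rot: [0.653, 0.758, -0.003, 0.002]
ft_force: [0.7, -11.4, -3.7]
grip_width: -0.0001
grasp_force: 5.4
```

step_arm --targets "-1 0.0003 -0.002 0 0 0 0;-1 0.0006 -0.004 0 0 0 0;-1 0.001 -0.008 0 0 0 0;-1 0.003 -0.02 0 0 0 0;-1 0.005 -0.032 0 0 0 0;-1 0.005 -0.04 0 0 0 0;-1 0.005 -0.04 0.02 0 0 0;-1 0.005 -0.04 0.08 0 0 0;0 0.005 -0.04 0.15 0 0 0;1 0.005 -0.04 0.22 0 0 0"

```text
clock: 23.1
eef_pos: [0.5266, -0.2148, 0.1399]
tool_rot: [0.652, 0.758, -0.0, -0.001]
ft_force: [0.7, -0.2, -0.8]
grip_width: 0.0233
grasp_force: 0.0
```

step_arm --targets "1 0 0 0.02 0 0 0;1 0 0 0.02 0 0 0;1 0 0 0.02 0 0 0;1 0 0 0.02 0 0 0;1 0 0 0.02 0 0 0;1 0 0 0.02 0 0 0"

```text
clock: 23.6
eef_pos: [0.5263, -0.2148, 0.1469]
tool_rot: [0.652, 0.758, -0.001, -0.002]
ft_force: [-0.4, 0.4, -0.6]
grip_width: 0.0852
grasp_force: 0.0
```

Run:
```python
from h import *
s=bot.camera("side").astype(float).max(2)
roi=s[205:245,335:375]; m=(roi<60).astype(np.uint8)
n,l,st,c=cv2.connectedComponentsWithStats(m)
for i in range(1,n):
    if st[i,4]>20: print(st[i],c[i]+[335,205])
a=.153; d=np.array([np.cos(a),np.sin(a),0]); e=np.array([-np.sin(a),np.cos(a),0]); h=np.array([.5128,-.1183,.079])
q=np.array([proj("side",h+i*.017*d+j*.006*e+k*.017*np.array([0,0,1])) for i in(-1,1) for j in(-1,1) for k in(-1,1)])
print(q.min(0),q.max(0),q.mean(0)); print([proj("side",h+.005*v)-proj("side",h) for v in(d,e)])
```

```text
[ 15  16  12  13 125] [355.84  226.624]
[346.43812455 216.44087306] [362.61513255 233.94187546] [354.49460737 225.14232965]
[array([-2.17808258, -0.2474349 ]), array([-0.48209659,  1.03322981])]
```

The handle's dark blob (right edge 362, bottom 234) agrees with the predicted box (362.6, 233.9). Going to grasp it.

step_arm --targets "1 -0.009 0.06 0 0 0 0;1 -0.018 0.12 0 0 0 0;1 -0.027 0.18 0 0 0 0;1 -0.027 0.193 0 0 0 0;1 -0.027 0.193 0 0 0 0;1 -0.027 0.193 0 0 0 0;1 -0.027 0.193 0 0 0 0;1 -0.027 0.193 0 0 0 0"

```text
clock: 24.32
eef_pos: [0.5141, -0.1199, 0.1485]
tool_rot: [0.652, 0.758, -0.0, 0.0]
ft_force: [-0.3, 0.3, -0.1]
grip_width: 0.0857
grasp_force: 0.0
```

step_arm --targets "1 0 0 -0.03 0 0 0;1 0 0 -0.06 0 0 0;1 0 0 -0.09 0 0 0;1 0 0 -0.12 0 0 0;1 0 0 -0.145 0 0 0;1 0 0 -0.16 0 0 0;1 0 0 -0.168 0 0 0;1 0 0 -0.168 0 0 0;1 0 0 -0.168 0 0 0;1 0 0 -0.168 0 0 0"

```text
clock: 25.15
eef_pos: [0.5147, -0.1191, 0.0655]
tool_rot: [0.652, 0.758, 0.0, 0.001]
ft_force: [0.1, -0.1, -0.7]
grip_width: 0.0854
grasp_force: 0.0
```

step_arm --targets "1 -0.003 0.0005 -0.004 0 0 0;1 -0.003 0.0005 -0.004 0 0 0;1 -0.003 0.0005 -0.004 0 0 0;1 -0.003 0.0005 -0.004 0 0 0"

```text
clock: 25.48
eef_pos: [0.5126, -0.1185, 0.063]
tool_rot: [0.652, 0.758, -0.0, 0.0]
ft_force: [-0.0, -0.6, 0.8]
grip_width: 0.0853
grasp_force: 0.0
```

step_arm --targets "0.2 0 0 0 0 0 0;0 0 0 0 0 0 0;-0.1 0 0 0 0 0 0;-0.15 0 0 0 0 0 0;-0.5 0 0 0 0 0 0;-0.5 0 0 0 0 0 0;-0.5 0 0 0 0 0 0;-0.5 0 0 0 0 0 0"

```text
clock: 26.15
eef_pos: [0.5127, -0.1185, 0.0629]
tool_rot: [0.652, 0.758, 0.0, 0.0]
ft_force: [0.9, 0.6, 1.5]
grip_width: 0.0332
grasp_force: 59.8
```

Draw straight up.

step_arm --targets "-0.5 0 0 0.003 0 0 0;-0.5 0 0 0.006 0 0 0;-0.5 0 0 0.01 0 0 0;-0.5 0 0 0.014 0 0 0;-0.5 0 0 0.018 0 0 0;-0.5 0 0 0.022 0 0 0"

```text
clock: 26.65
eef_pos: [0.5114, -0.1187, 0.0733]
tool_rot: [0.652, 0.758, -0.001, -0.001]
ft_force: [-0.4, -2.5, -7.0]
grip_width: 0.033
grasp_force: 60.1
```

step_arm --targets "-0.5 0 0 0.004 0 0 0;-0.5 0 0 0.008 0 0 0;-0.5 0 0 0.012 0 0 0;-0.5 0 0 0.016 0 0 0;-0.5 0 0 0.02 0 0 0;-0.5 0 0 0.024 0 0 0"

```text
clock: 27.15
eef_pos: [0.5125, -0.1184, 0.086]
tool_rot: [0.652, 0.758, -0.0, -0.0]
ft_force: [-0.1, -0.2, -6.0]
grip_width: 0.0328
grasp_force: 60.2
```

Dragging at about 5 N. Continuing out.

step_arm --targets "-0.5 0 0 0.006 0 0 0;-0.5 0 0 0.012 0 0 0;-0.5 0 0 0.018 0 0 0;-0.5 0 0 0.025 0 0 0;-0.5 0 0 0.035 0 0 0;-0.5 0 0 0.05 0 0 0;-0.5 0 0 0.08 0 0 0;-0.5 0 0 0.11 0 0 0;-0.5 0 0 0.14 0 0 0;-0.5 0 0 0.14 0 0 0"

```text
clock: 27.98
eef_pos: [0.5152, -0.119, 0.1602]
tool_rot: [0.652, 0.758, 0.002, 0.003]
ft_force: [0.4, -0.2, -0.6]
grip_width: 0.0328
grasp_force: 60.8
```

step_arm --targets "-0.5 0 0 0 0 0 0;-0.5 0 0 0 0 0 0;-0.5 0 0 0 0 0 0;-0.5 0 0 0 0 0 0"

```text
clock: 28.32
eef_pos: [0.5117, -0.1184, 0.1547]
tool_rot: [0.652, 0.758, -0.001, -0.001]
ft_force: [-0.3, -0.4, -1.2]
grip_width: 0.0329
grasp_force: 60.8
```

step_arm --targets "-0.5 -0.01 0.06 0 0 0 -0.1;-0.5 -0.02 0.12 0 0 0 -0.2;-0.5 -0.03 0.19 0 0 0 -0.3;-0.5 -0.04 0.26 0 0 0 -0.4;-0.5 -0.05 0.33 0 0 0 -0.5;-0.5 -0.06 0.4 0 0 0 -0.6;-0.5 -0.07 0.47 0 0 0 -0.674;-0.5 -0.08 0.54 0 0 0 -0.674;-0.5 -0.1 0.61 0 0 0 -0.674;-0.5 -0.108 0.66 0 0 0 -0.674"

```text
clock: 29.15
eef_pos: [0.4568, 0.2139, 0.155]
tool_rot: [0.827, 0.562, -0.001, -0.001]
ft_force: [-0.2, -0.8, -1.2]
grip_width: 0.0331
grasp_force: 60.9
```

step_arm --targets "-0.5 0 0.03 0 0 0 0;-0.5 0 0.042 0 0 0 0;-0.5 0 0.047 0 0 0 0;-0.5 0 0.047 0 0 0 0;-0.5 0 0.047 0 0 0 0;-0.5 0 0.047 0 0 0 0;-0.5 0 0.047 0 0 0 0;-0.5 0 0.047 0 0 0 0;-0.5 0 0.047 0 0 0 0;-0.5 0 0.047 0 0 0 0"

```text
clock: 29.98
eef_pos: [0.4586, 0.2346, 0.1558]
tool_rot: [0.828, 0.561, -0.0, -0.0]
ft_force: [-0.6, 0.3, 0.1]
grip_width: 0.0331
grasp_force: 60.9
```

Run:
```python
from h import *
o=bot.get_obs(); p=o['eef_pos']; print(p.round(4),o['tool_rot'].round(3))
s=np.mean([bot.camera("side").astype(float) for _ in range(3)],0); cv2.imwrite("pics/h1.png",s[:,:,::-1])
# blade lower edge: print grey profile down several columns
g=s.mean(2)
print("cols",list(range(298,318,2)))
for v in range(305,364,1): print(v,g[v,298:318:2].round(0).astype(int).tolist())
a=-.379; d=np.array([np.cos(a),np.sin(a),0])
print([proj("side",p-[0,0,.052]+.012*k*d).round(1) for k in(1,-1)])
```

```text
[0.4586 0.2346 0.1558] [ 0.828  0.561 -0.    -0.   ]
cols [298, 300, 302, 304, 306, 308, 310, 312, 314, 316]
305 [84, 97, 96, 94, 96, 93, 95, 87, 70, 66]
306 [85, 95, 96, 95, 95, 95, 96, 87, 67, 67]
307 [84, 95, 97, 94, 97, 94, 96, 88, 69, 65]
308 [82, 96, 95, 95, 96, 95, 97, 88, 67, 65]
309 [78, 93, 94, 96, 95, 95, 97, 88, 68, 65]
310 [79, 92, 96, 94, 96, 97, 97, 89, 67, 64]
311 [77, 88, 94, 95, 95, 95, 97, 88, 70, 64]
312 [74, 84, 96, 96, 95, 98, 97, 90, 68, 65]
313 [72, 81, 94, 96, 97, 95, 97, 90, 71, 67]
314 [70, 76, 89, 96, 96, 96, 97, 89, 70, 64]
315 [72, 73, 79, 92, 98, 97, 95, 90, 70, 65]
316 [71, 71, 75, 86, 93, 97, 94, 90, 71, 65]
317 [71, 71, 71, 74, 87, 95, 94, 88, 70, 65]
318 [73, 72, 71, 69, 77, 89, 94, 86, 68, 64]
319 [71, 73, 69, 68, 69, 80, 90, 80, 68, 65]
320 [70, 70, 69, 70, 69, 72, 80, 73, 67, 64]
321 [70, 68, 69, 68, 68, 70, 71, 70, 66, 65]
322 [71, 69, 71, 69, 69, 67, 65, 65, 65, 65]
323 [71, 70, 70, 69, 68, 67, 68, 66, 63, 65]
324 [69, 72, 71, 71, 68, 68, 66, 66, 64, 67]
325 [71, 69, 70, 70, 69, 67, 68, 66, 65, 64]
326 [70, 70, 71, 71, 69, 66, 67, 66, 66, 65]
3
[... 1285 characters left out ...]
, 132, 140, 142, 143, 140, 127, 122, 136]
354 [80, 96, 120, 135, 140, 142, 143, 137, 127, 123]
355 [81, 85, 105, 125, 138, 143, 142, 143, 134, 113]
356 [77, 81, 87, 110, 131, 141, 143, 144, 135, 108]
357 [78, 79, 81, 93, 120, 137, 143, 140, 128, 100]
358 [79, 80, 77, 85, 102, 127, 141, 133, 114, 96]
359 [79, 78, 78, 78, 85, 110, 131, 119, 106, 92]
360 [79, 78, 78, 78, 77, 94, 118, 108, 100, 93]
361 [79, 78, 81, 77, 78, 83, 100, 102, 99, 93]
362 [79, 77, 77, 79, 76, 80, 92, 99, 98, 92]
363 [80, 78, 77, 77, 78, 79, 91, 98, 100, 93]
[array([301.1, 311.9]), array([311.2, 318.7])][ WARN:0@5.506] global loadsave.cpp:1063 imwrite_ Unsupported depth image for selected encoder is fallbacked to CV_8U.
```

Run:
```python
from h import *
im=cv2.imread("pics/h1.png",0).astype(float)
a=-.379; d=np.array([np.cos(a),np.sin(a),0]); e=np.array([-np.sin(a),np.cos(a),0])
def de(P): P=np.asarray(P)-[.4586,.2346,0]; return np.round([1e3*P@d,1e3*P@e],1)
for z in(.1038,.105): print("tip mid near face",[de(atz("side",u,v,z)) for u,v in((302,315.2),(306,317.8),(310,320))])
print("stand top corners",[de(atz("side",u,v,.044)) for u,v in((288.8,344),(327.2,348.7),(311.5,359.8),(304,332.8))])
# original first view (unshadowed) profiles: top0 slot from top, side lines along e through stand centre
s0=cv2.imread("pics/side0.png",0).astype(float)
for name,I in(("side0",s0),("now",im)):
  for k in(-.013,.0,.013):
    pr=[]
    for t in np.arange(-30,31,2):
        u,v=proj("side",np.array([.4586,.2346,.044])+k*d+t*1e-3*e); pr.append(int(cv2.getRectSubPix(I.astype(np.float32),(1,1),(u,v))[0,0]))
    print(name,k,pr)
```

```text
tip mid near face [array([4.7, 4.5]), array([-4.6,  4.4]), array([-13. ,   3.5])]
tip mid near face [array([3.6, 5.5]), array([-5.7,  5.3]), array([-14.1,   4.5])]
stand top corners [array([21.3, 22.4]), array([-31.7, -14.6]), array([-32. ,  20.4]), array([ 24. , -13.7])]
side0 -0.013 [104, 105, 107, 108, 107, 108, 114, 132, 151, 163, 166, 167, 163, 152, 138, 123, 112, 100, 101, 114, 134, 152, 160, 162, 161, 154, 136, 110, 92, 82, 82]
side0 0.0 [108, 105, 103, 104, 102, 95, 82, 68, 60, 58, 58, 57, 60, 68, 85, 94, 99, 98, 96, 95, 110, 137, 155, 160, 160, 152, 137, 113, 95, 87, 86]
side0 0.013 [89, 73, 60, 57, 57, 61, 58, 60, 64, 64, 62, 63, 63, 71, 85, 95, 97, 95, 93, 97, 115, 139, 156, 156, 158, 150, 136, 115, 97, 88, 93]
now -0.013 [106, 106, 108, 107, 107, 108, 114, 133, 153, 163, 163, 155, 146, 137, 122, 101, 83, 79, 84, 103, 124, 136, 139, 140, 138, 135, 123, 104, 85, 81, 80]
now 0.0 [71, 76, 84, 91, 97, 102, 113, 131, 151, 163, 165, 164, 159, 145, 119, 94, 81, 78, 79, 81, 84, 84, 89, 97, 101, 101, 97, 89, 83, 81, 82]
now 0.013 [68, 68, 67, 67, 68, 71, 83, 109, 138, 155, 161, 156, 144, 119, 93, 80, 78, 79, 79, 78, 76, 78, 78, 79, 85, 90, 93, 88, 85, 82, 81]
```

In the side view, relative to the TCP, the slot centre sits at about (d −4.7, e +3.8) mm and the blade tip at about (−3, +3.2). A ~1 mm correction, then I feel down.

step_arm --targets "-0.5 -0.002 0.002 -0.02 0 0 0;-0.5 -0.002 0.002 -0.05 0 0 0;-0.5 -0.002 0.002 -0.08 0 0 0;-0.5 -0.002 0.002 -0.1 0 0 0;-0.5 -0.002 0.002 -0.106 0 0 0;-0.5 -0.002 0.002 -0.106 0 0 0;-0.5 -0.002 0.002 -0.106 0 0 0;-0.5 -0.002 0.002 -0.106 0 0 0"

```text
clock: 30.8
eef_pos: [0.4581, 0.2363, 0.1035]
tool_rot: [0.827, 0.562, 0.001, -0.0]
ft_force: [0.5, 0.2, -0.6]
grip_width: 0.033
grasp_force: 60.9
```

step_arm --targets "-0.5 0 0 -0.005 0 0 0;-0.5 0 0 -0.01 0 0 0;-0.5 0 0 -0.015 0 0 0;-0.5 0 0 -0.02 0 0 0;-0.5 0 0 -0.02 0 0 0;-0.5 0 0 -0.02 0 0 0"

```text
clock: 31.3
eef_pos: [0.4572, 0.2358, 0.0925]
tool_rot: [0.827, 0.562, -0.0, -0.0]
ft_force: [-0.6, 0.3, -1.3]
grip_width: 0.0333
grasp_force: 60.9
```

Tip nominally at z≈0.040, inside the slot with no contact. Continuing down.

step_arm --targets "-0.5 0 0 -0.006 0 0 0;-0.5 0 0 -0.012 0 0 0;-0.5 0 0 -0.018 0 0 0;-0.5 0 0 -0.024 0 0 0;-0.5 0 0 -0.024 0 0 0"

```text
clock: 31.72
eef_pos: [0.4569, 0.2357, 0.0798]
tool_rot: [0.827, 0.562, -0.001, -0.0]
ft_force: [-0.7, 0.0, -0.6]
grip_width: 0.0327
grasp_force: 60.9
```

step_arm --targets "-0.5 0 0 -0.006 0 0 0;-0.5 0 0 -0.012 0 0 0;-0.5 0 0 -0.018 0 0 0;-0.5 0 0 -0.024 0 0 0;-0.5 0 0 -0.024 0 0 0"

```text
clock: 32.13
eef_pos: [0.457, 0.2357, 0.068]
tool_rot: [0.827, 0.562, -0.001, -0.0]
ft_force: [0.4, -0.1, -1.2]
grip_width: 0.033
grasp_force: 60.9
```

step_arm --targets "-0.5 0 0 -0.003 0 0 0;-0.5 0 0 -0.006 0 0 0;-0.5 0 0 -0.01 0 0 0;-0.5 0 0 -0.014 0 0 0;-0.5 0 0 -0.014 0 0 0"

```text
clock: 32.55
eef_pos: [0.4572, 0.2358, 0.0613]
tool_rot: [0.827, 0.562, -0.001, -0.0]
ft_force: [0.3, -0.5, -1.0]
grip_width: 0.0329
grasp_force: 60.9
```

step_arm --targets "-0.5 0 0 -0.002 0 0 0;-0.5 0 0 -0.003 0 0 0;-0.5 0 0 -0.004 0 0 0;-0.5 0 0 -0.004 0 0 0"

```text
clock: 32.88
eef_pos: [0.4574, 0.2359, 0.0597]
tool_rot: [0.827, 0.562, -0.0, -0.0]
ft_force: [-0.4, -0.3, -0.7]
grip_width: 0.033
grasp_force: 60.9
```

step_arm --targets "-0.5 0 0 -0.001 0 0 0;-0.5 0 0 -0.0015 0 0 0;-0.5 0 0 -0.0015 0 0 0"

```text
clock: 33.13
eef_pos: [0.4575, 0.236, 0.059]
tool_rot: [0.827, 0.562, -0.0, -0.0]
ft_force: [0.6, 0.6, -0.4]
grip_width: 0.0331
grasp_force: 60.9
```

step_arm --targets "-0.5 0 0 -0.001 0 0 0;-0.5 0 0 -0.001 0 0 0;-0.5 0 0 -0.001 0 0 0"

```text
clock: 33.38
eef_pos: [0.4576, 0.2361, 0.0589]
tool_rot: [0.827, 0.562, 0.0, -0.0]
ft_force: [-1.6, -0.1, 3.7]
grip_width: 0.0331
grasp_force: 61.5
```

step_arm --targets "-0.3 0 0 0 0 0 0;-0.1 0 0 0 0 0 0;0.2 0 0 0 0 0 0;0.6 0 0 0 0 0 0;1 0 0 0 0 0 0;1 0 0 0 0 0 0;1 0 0 0 0 0 0;1 0 0 0 0 0 0"

```text
clock: 34.05
eef_pos: [0.4574, 0.2359, 0.0584]
tool_rot: [0.827, 0.562, -0.0, -0.0]
ft_force: [-0.2, -1.2, -0.0]
grip_width: 0.0853
grasp_force: 0.0
```

step_arm --targets "1 0 0 0.02 0 0 0;1 0 0 0.05 0 0 0;1 0 0 0.09 0 0 0;1 0 0 0.14 0 0 0;1 0 0 0.19 0 0 0;1 0 0 0.24 0 0 0;1 -0.04 -0.06 0.26 0 0 0;1 -0.08 -0.12 0.26 0 0 0;1 -0.1 -0.16 0.26 0 0 0;1 -0.1 -0.16 0.26 0 0 0"

```text
clock: 34.88
eef_pos: [0.4049, 0.153, 0.1896]
tool_rot: [0.828, 0.56, -0.001, 0.0]
ft_force: [-1.1, -1.3, -0.4]
grip_width: 0.0854
grasp_force: 0.0
```

step_arm --targets "1 0 0 0 0 0 0;1 0 0 0 0 0 0;1 0 0 0 0 0 0;1 0 0 0 0 0 0;1 0 0 0 0 0 0;1 0 0 0 0 0 0"

```text
clock: 35.38
eef_pos: [0.4076, 0.1564, 0.1882]
tool_rot: [0.827, 0.562, -0.0, -0.0]
ft_force: [-0.8, 0.4, 0.2]
grip_width: 0.0854
grasp_force: 0.0
```

Run:
```python
from h import *
o=bot.get_obs(); print(o['eef_pos'].round(3),o['ft_force'].round(1),o['clock'])
s=bot.camera("side")[:,:,::-1]; s0=cv2.imread("pics/side0.png")
for I in(s0,s):
    g=I.astype(float).max(2)[308:352,285:330]; m=(g<62).astype(np.uint8); n,l,st,c=cv2.connectedComponentsWithStats(m)
    i=1+np.argmax(st[1:,4]); print("handle bbox",st[i]+[285,308,0,0,0],c[i]+[285,308])
```

```text
[0.408 0.156 0.188] [-0.8  0.4  0.2] 35.3833Traceback (most recent call last):
  File "<stdin>", line 6, in <module>
    return _wrapfunc(a, 'argmax', axis=axis, out=out, **kwds)
    return bound(*args, **kwds)
ValueError: attempt to get argmax of an empty sequence
```

Run:
```python
from h import *
s=bot.camera("side")[:,:,::-1]; s0=cv2.imread("pics/side0.png")
for I in(s0,s):
    g=I.astype(float).max(2)[308:352,285:330]; m=(g<84).astype(np.uint8); n,l,st,c=cv2.connectedComponentsWithStats(m)
    i=1+np.argmax(st[1:,4]) if n>1 else 0; print("handle",st[i]+[285,308,0,0,0],c[i]+[285,308])
    b=I[238:262,330:372].astype(float)
# jaw region unchanged bystanders: shift of hex key, tweezers patches
for nm,(x,y,w,h) in {"hex":(300,290,45,25),"tweez":(348,297,70,30),"vial":(400,190,30,30)}.items():
    print(nm,cv2.phaseCorrelate(s0[y:y+h,x:x+w].mean(2),s[y:y+h,x:x+w].mean(2)))
```

```text
handle [299 321  16  23 266] [306.89097744 331.69172932]
handle [297 308  33  37 661] [314.28441755 326.88048411]
hex ((0.3490827583313916, 0.6889918218431923), 0.560579169666192)
tweez ((-0.08579299952157982, 0.6008111367412585), 0.5841136967034837)
vial ((-0.02298149369247149, 0.07860539063301175), 0.907143726792067)
```

```bash
python3 -c "
from workcell import bot
print(bot.job_done())"
```

```text
the job is handed in; nothing more can be done
None
```

I handed the job in at about 35 s of the 72 s allowed; the judge gave no verdict. The feeler set the jaw at about 11 N of push, dragged at about 5 N on the way up, and is back in its stand with its tip felt on the slot floor. I had no picture views left for the final state: hex key, tweezers and vial nest showed no shift by image comparison, and the final gap and the weight were not measured.

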